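# Snap a food box lid shut edge by edge

### The arm

A 7-joint arm with a two-finger parallel gripper is mounted at the origin on a cart in front of the work surface, level with it; the furniture and walls round the work are solid. World frame = base frame: x ahead of the robot, y to its left, z up, the work surface at z = 0. Lengths are in m, angles in rad, forces in N, time in s.
With the tool pointing down it reaches from about 0.4 to 0.85 m from the base axis. Payload 10.4 kg.
Tool frame: the origin (TCP) lies on the centre line of the jaws, within the pads' length; the fingertips stand 14 mm ahead of it and the grasp point (between the pads) lies 5 mm behind it (manip.tip_reach is the distance from the TCP to the fingertips, in m); z points along the fingers, y is the line along which they close (so a half turn about z gives the same grasp; the last joint's range is limited). The gripper opens to 85 mm and grips with 20 to 120 N. Pads are 22 mm wide; open, the fingers measure 114 mm over their backs; the gripper's body (76 mm by 85 mm) begins 54 mm behind the grasp point. The pads swing forward as they close: fully open they stand 13 mm farther back than shut.
Start: joints at [1.081, 0.332, -0.065, 1.46, 0.022, 1.35, -0.088], TCP at [0.281, -0.558, 0.245] pointing down, gripper open.
Joint ranges: [-2.6, 2.6], [-0.5, 2.12], [-1.47, 1.34], [0.16, 2.42], [-1.27, 4.41], [0.06, 2.06], [-2.6, 2.6]. Speed limits (rad/s): [2.22, 2.22, 2.79, 2.79, 3.14, 3.14, 3.14].

### API

Orientations are given as a unit quaternion [x, y, z, w].
In Python, from workcell import manip gives the robot as it stands.
- The arm moves only by the shell command python3 -m pendant 'ROWS' [FORCE]. ROWS is JSON, a list of rows, each a list of 7 numbers: the shift along the tool's x, y, z in units of 50 mm (1.0 is 50 mm), then the turn, a rotation vector about the tool's x, y, z in units of 8 degrees (1.0 is 8 degrees), then the opening, from -1 (shut) to 1 (fully open), so that 0 is half open. In form: [[dx, dy, dz, ax, ay, az, jaw], ...]. A call has exactly 10 rows; each row is the pose to reach, as a shift and turn from the pose commanded when the call began, along the tool's axes at that moment; what a row does not reach only later rows make up. A row lasts 1/8 s, in which the tool goes at most 62.5 mm and 10.7 degrees, less where a joint would pass 70% of its speed; a pose out of reach is approached as far as the arm can. A call with a gripper value outside its range is refused whole. The fingers move at their own pace and stop on an object; FORCE is the grip in N (left out, the last holds). Time passes only in rows, so rows that repeat a pose let the fingers close, or fill a call up. It gives the time, the measured TCP pose, the force, the opening and the grip force at its end, in the units of the state.
- manip.get_obs(): the state, without advancing time (a new reading comes with each control period).
- manip.camera(name): name is "scene" or "top" or "wrist"; returns (picture, depth): 480x640x3 uint8, red, green, blue; 480x640 float32, m along the optical axis (not along the pixel's ray), 0 where there is no reading.
- manip.get_calibration(name): a dict with "fx", "fy", "cx", "cy" (pixels), "D" ([k1, k2, p1, p2, k3] as OpenCV has them; the pictures are not rectified), "xyz" and "orientation" of the camera in the world. Camera axes: x right, y up, looking along -z (the intrinsics and any distortion apply to the point x, -y, -z); pixel columns grow to the right and rows downward; lengths in m; the calibration is good to about 2 mm. A picture is of the moment at which its call begins: read the wrist's pose just before it. get_calibration takes no time and is no camera call; for the wrist camera it gives the pose at the moment of the call.
- manip.hand_in(): hands the job in; it is judged then, once.
Trained networks look in the newest picture that a camera, given by its name, has taken for a name from the list of things; names that differ only in an ending like _2 or _b are one class to them, and where a whole thing is asked for, a point or a joint stands for the part that bears it (a point fixed in the world has none). Each returns a list of dicts, best first, with "p" (0 to 1); they miss things now and then, are a little off and sometimes report something else, mostly with a low value. They report only what shows in the picture. A call takes as long as a camera call.
- manip.find_in(thing, camera): "box" ([left, top, right, bottom] in pixels, round what is visible of it).
- manip.trace(thing, camera): "pixels" (480x640 bool, what is visible of it) and "box" ([left, top, right, bottom] in pixels, round what is visible of it).
- manip.tip_of(thing, camera): "pixel" ([column, row] in pixels: a listed point, or the origin of a listed thing).
The state is a dict: "clock": time; "joint_pos": joint angles; "joint_velocities": joint speeds; "tau": joint torques, N m; "position": TCP position; "ee_rot": TCP orientation; "ft_force": force on the tool from outside, world axes, zero at the start; "torque": the same for the moment, N m; "grip_width": opening from 0.0 (shut) to 1.0 (fully open); "grasp_force": force on a finger pad.
Only numpy, scipy, OpenCV 4.12 (cv2) and the standard library are available. Lean on these libraries where they do the work, as an engineer would, in place of code of your own. Each camera call takes 0.05 s, during which the arm holds its last target. There are 200 camera calls.

### The job

The pale blue lid has been laid on the white food box, but only its corners have caught: the rim section along each of the four sides still stands up. Go round the lid and press each of the four raised edges down with a fingertip until it clicks shut, flush with the corners. Only press: do not pick up, tip or shove the box, and leave the jars and the label roll beside it where they stand.

Things in the scene. Friction and masses are not known exactly. Their poses are not given: they have to be found in the camera images.
- food_box: White plastic catering food box with a pale blue snap-fit lid, standing loose on the table, about 0.8 kg. Over the lid 184 mm along its x, 170 mm along its y, 96.5 mm tall. Origin: centre of its underside; z is up, -x its front side (towards the robot at yaw 0), +y its left side. A small pull tab sticks out at the front right corner.
- edge_front (a joint): Hinge of the front (-x) rim section, 115 mm long, rad. 0 = standing up, outer edge about 10 mm above the corners; 0.42 = shut, flush. The hinge line is the section's inner edge, 66 mm from the box's centre, 95 mm above the table. Let go before about 60 % of the travel it springs up; beyond, it snaps down. Takes about 12 N at the press point. All start at 0.
- edge_back (a joint): The same on the back (+x) side, 115 mm long, hinge line 66 mm from the box's centre.
- edge_left (a joint): The same on the left (+y) side, 129 mm long, hinge line 59 mm from the box's centre.
- edge_right (a joint): The same on the right (-y) side, 129 mm long, hinge line 59 mm from the box's centre.
- edge_front_press (a point): Point to press on the front section: on its upper face, midway along it and 17 mm outward from its hinge line; it moves with the section. Shut, it lies 83 mm from the box's centre, 96.5 mm above the table.
- edge_back_press (a point): The same point on the back section: shut, 83 mm from the box's centre.
- edge_left_press (a point): The same point on the left section: shut, 76 mm from the box's centre.
- edge_right_press (a point): The same point on the right section: shut, 76 mm from the box's centre.
- sesame_jar_mid (a point): Centre, half-way up, of a jar of pale shreds with a clear-wrapped lid, 69 mm across and 99 mm tall, loose, standing to the left of the box. To be left alone.
- label_roll_mid (a point): Centre, half-way up, of a roll of blank white labels, 69 mm across and 50 mm tall, lying flat to the left of the box. To be left alone.
- jar_chilli_24_mid (a point): Centre, half-way up, of the nearest of the row of dark jars with grey lids to the right of the box, 69 mm across and 99 mm tall, loose. To be left alone.
- jar_chilli_23_mid (a point): Centre, half-way up, of the next jar in that row, the same size, loose. To be left alone.
- lid_centre (a point): Centre of the lid's recessed flat middle (132 x 118 mm, 3 mm below the corners). Round it are four fixed corner pieces about 26 mm square, level at 96.5 mm above the table, and between the corners four separate hinged rim sections 26 mm wide, one to a side.

How it is judged:
By the outcome, as a careful person would: the job done as asked, in the order asked, and still so for the second after the job is handed in, with the robot touching nothing.
It also fails if it takes over 48 s, if anything falls off the work surface, if the arm or the gripper's body presses on something with over 40 N, if the wrist force passes 120 N, or if a joint passes its speed limit or range.

## Working session

There is one attempt and no reset: what is moved stays moved. The work goes in short steps, Python scripts to look and compute and a shell command to move; the robot and the scene stay as the last step left them, time stands still between calls to the robot, and variables do not carry over. Pictures are saved under pics/ and viewed, at most 10 in all, crops included, and the job is handed in when it is done.

```bash
mkdir -p pics; cat > h.py <<'E'
import numpy as np, cv2
from scipy.spatial.transform import Rotation as R
from workcell import manip
def snap(name,fn=None):
    cal=manip.get_calibration(name); p,d=manip.camera(name)
    if fn: cv2.imwrite('pics/'+fn,p[:,:,::-1])
    return p,d,cal
def ray(cal,px):
    K=np.array([[cal['fx'],0,cal['cx']],[0,cal['fy'],cal['cy']],[0,0,1.]])
    u=cv2.undistortPoints(np.array(px,float).reshape(-1,1,2),K,np.array(cal['D'],float)).reshape(-1,2)
    v=np.c_[u[:,0],-u[:,1],-np.ones(len(u))]
    return np.array(cal['xyz']),R.from_quat(cal['orientation']).apply(v)
def atz(cal,px,z):
    o,v=ray(cal,px); return o+v*((z-o[2])/v[:,2])[:,None]
def cloud(cal,d):
    rr,cc=np.nonzero(d>0); o,v=ray(cal,np.c_[cc,rr]); return o+v*d[rr,cc][:,None],rr,cc
E
python3 - <<'E'
from h import *
o=manip.get_obs(); print(o['clock'],o['position'],o['ee_rot'],manip.tip_reach)
Z=dict(edge_front_press=.104,edge_back_press=.104,edge_left_press=.104,edge_right_press=.104,lid_centre=.0935,sesame_jar_mid=.05,label_roll_mid=.025,jar_chilli_24_mid=.05,jar_chilli_23_mid=.05)
for c in('top','scene'):
    p,d,cal=snap(c,c+'.png'); print(c,cal['xyz'])
    for k,z in Z.items():
        r=manip.tip_of(k,c)
        for q in r[:2]: print(k,round(q['p'],2),np.round(q['pixel']),atz(cal,[q['pixel']],z).round(4)[0])
E
```

```text
0.0 [ 0.28109802 -0.55779766  0.2444997 ] [ 9.72885615e-01  2.31285603e-01 -1.89270862e-04 -7.16984121e-04] 0.014
top [0.38048281 0.16857884 1.16732666]
edge_front_press 0.81 [361. 274.] [0.4839 0.093  0.104 ]
edge_back_press 0.71 [327. 212.] [0.6141 0.1671 0.104 ]
edge_left_press 0.68 [314. 255.] [0.5226 0.1934 0.104 ]
edge_right_press 0.79 [375. 226.] [0.5863 0.0647 0.104 ]
edge_right_press 0.17 [278. 308.] [0.4088 0.264  0.104 ]
lid_centre 0.84 [348. 244.] [0.5485 0.1205 0.0935]
sesame_jar_mid 0.87 [258. 260.] [0.5153 0.3176 0.05  ]
label_roll_mid 0.96 [277. 307.] [0.4144 0.2736 0.025 ]
jar_chilli_24_mid 0.93 [437. 240.] [ 0.5696 -0.0786  0.05  ]
jar_chilli_23_mid 0.82 [442. 206.] [ 0.6448 -0.091   0.05  ]
scene [0.09460885 0.91460542 0.60772826]
edge_front_press 0.53 [342. 227.] [0.4777 0.0974 0.104 ]
edge_back_press 0.65 [277. 222.] [0.6175 0.1566 0.104 ]
edge_left_press 0.76 [307. 242.] [0.5116 0.198  0.104 ]
edge_right_press 0.8 [309. 210.] [0.5856 0.0629 0.104 ]
lid_centre 0.61 [309. 227.] [0.5501 0.1235 0.0935]
sesame_jar_mid 0.77 [273. 291.] [0.5151 0.3239 0.05  ]
label_roll_mid 0.89 [329. 301.] [0.418  0.2631 0.025 ]
label_roll_mid 0.58 [306. 262.] [0.5322 0.1667 0.025 ]
jar_chilli_24_mid 0.87 [341. 207.] [ 0.571  -0.0892  0.05  ]
jar_chilli_24_mid 0.48 [276. 224.] [0.6697 0.0887 0.05  ]
jar_chilli_23_mid 0.94 [322. 202.] [ 0.6337 -0.0902  0.05  ]
```

View pics/top.png

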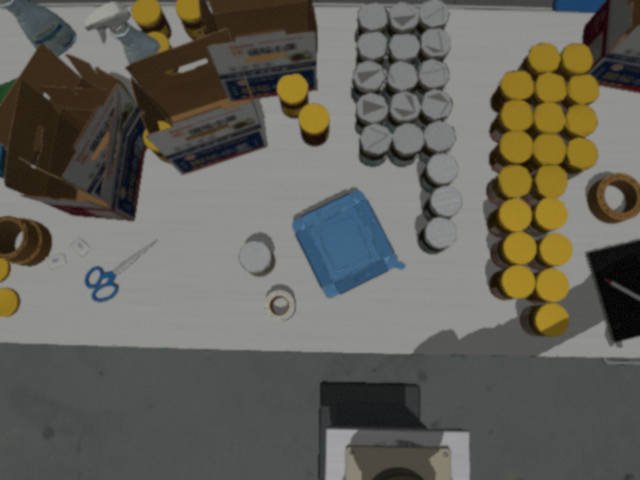

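View pics/scene.png

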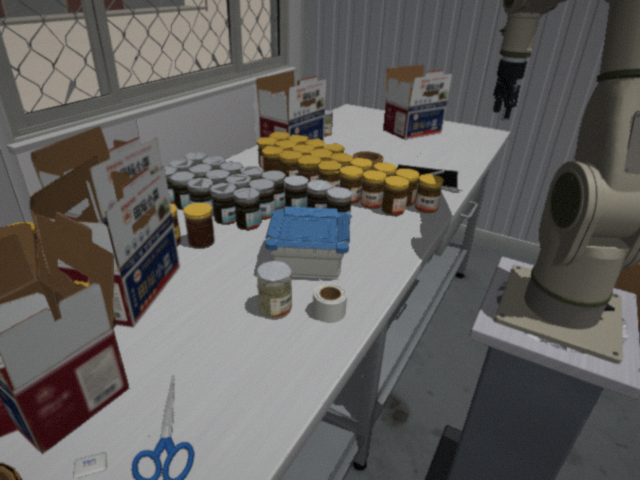

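The top view shows the lid centred near pixel (347,243), yawed about 28° with the tab at (400,265). Grey-lidded jars stand to its right, and the clear jar (257,257) and label roll (280,304) to its left. The scene view agrees: the path from the arm's start to the lid is free above jar height.

```bash
python3 -m pendant '[[0.9,-0.8,-0.05,0,0,0,-1],[1.8,-1.6,-0.1,0,0,0,-1],[2.7,-2.4,-0.2,0,0,0,-1],[3.6,-3.2,-0.3,0,0,0,-1],[4.5,-4.0,-0.4,0,0,0,-1],[5.4,-4.8,-0.5,0,0,0,-1],[6.3,-5.6,-0.6,0,0,0,-1],[7.2,-6.4,-0.7,0,0,0,-1],[8.1,-7.2,-0.7,0,0,0,-1],[9,-8,-0.7,0,0,0,-1]]' 20
python3 - <<'E'
from h import *
o=manip.get_obs(); print(o['clock'],o['position'],o['ee_rot'],o['ft_force'])
p,d,cal=snap('wrist','w1.png'); print(cal['xyz'])
E
```

```text
clock: 2.25
position: [0.5036, 0.0033, 0.2808]
ee_rot: [0.973, 0.231, 0.001, 0.0]
ft_force: [1.3, -0.9, 0.5]
grip_width: 0.003
grasp_force: 0.0
2.25 [0.50361601 0.00333076 0.28076891] [9.72940360e-01 2.31055535e-01 5.04737910e-04 3.76481878e-04] [ 1.34593298 -0.88090701  0.45958988]
[0.56190557 0.03291007 0.408902  ]
```

View pics/w1.png

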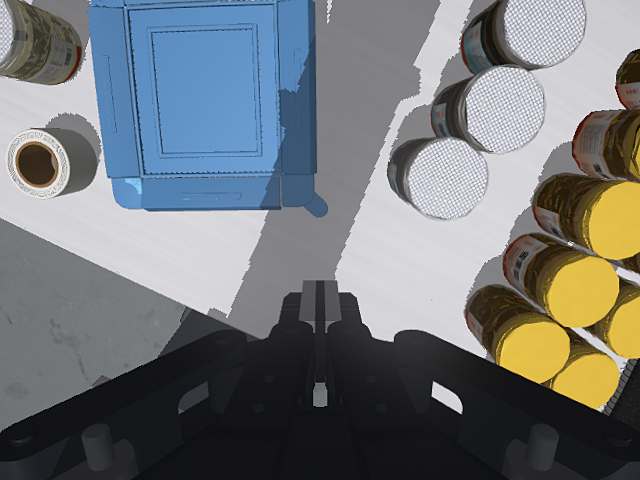

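The wrist view shows nearly all of the lid: left edge near column 105, right edge near column 315, front edge near row 195, tab at (318,208). The tool is already almost aligned with it. I'll measure the lid from this view.

```bash
python3 - <<'E'
from h import *
p,d,cal=snap('wrist')
P,rr,cc=cloud(cal,d)
for k in('edge_front_press','edge_back_press','edge_left_press','edge_right_press','lid_centre'):
    for q in manip.tip_of(k,'wrist')[:1]:
        x,y=np.round(q['pixel']).astype(int); m=(abs(rr-y)<3)&(abs(cc-x)<3); z=np.median(P[m,2]); print(k,round(q['p'],2),x,y,atz(cal,[q['pixel']],z).round(4)[0])
rgb=p[rr,cc].astype(int)
m=(P[:,2]>.085)&(P[:,2]<.115)&(rgb[:,2]>rgb[:,0]+25)&(cc<320)&(rr<215)
Q=P[m]; print(len(Q))
# yaw: minimise total extent widths in y, using percentiles
best=min((np.ptp(np.percentile(Q[:,:2]@[-np.sin(a),np.cos(a)],[1,99])),a) for a in np.radians(np.arange(20,36,.25)))
a=best[1];print('yaw',np.degrees(a),best[0])
x=Q[:,:2]@[np.cos(a),np.sin(a)];y=Q[:,:2]@[-np.sin(a),np.cos(a)]
yl=np.percentile(y,[.3,50,99.7]);print('y',yl,'x',np.percentile(x,[.3,50,99.7]))
yc=(yl[0]+yl[2])/2
print('y profile',[(round(t*1e3),round(np.median(Q[(abs(y-yc-t)<.002)&(x>np.median(x)-.02)&(x<np.median(x)+.03),2])*1e3,1)) for t in np.arange(-.084,.085,.006)])
x0=np.percentile(x,.3)
print('x profile',[(round(t*1e3),round(np.median(Q[(abs(x-x0-t)<.002)&(abs(y-yc)<.03),2])*1e3,1)) for t in np.arange(0.002,.18,.006) if ((abs(x-x0-t)<.002)&(abs(y-yc)<.03)).any()])
print('centre',x0,yc,(x0+.092)*np.array([np.cos(a),np.sin(a)])+yc*np.array([-np.sin(a),np.cos(a)]))
E
```

```text
edge_front_press 0.69 220 203 [0.4783 0.0907 0.1041]
edge_back_press 0.27 218 100 [0.5504 0.1273 0.0929]
edge_left_press 0.56 121 103 [0.5149 0.1926 0.103 ]
edge_right_press 0.71 312 100 [0.5838 0.0595 0.1045]
lid_centre 0.61 217 100 [0.5502 0.1279 0.0929]
44523
yaw 27.25 0.16088186312471034
y [-0.21936134 -0.13642466 -0.05566637] x [0.45747423 0.54499586 0.62102785]
y profile [(-84, np.float64(nan)), (-78, np.float64(104.7)), (-72, np.float64(102.4)), (-66, np.float64(99.2)), (-60, np.float64(96.4)), (-54, np.float64(93.1)), (-48, np.float64(93.0)), (-42, np.float64(94.6)), (-36, np.float64(93.0)), (-30, np.float64(93.0)), (-24, np.float64(92.9)), (-18, np.float64(93.0)), (-12, np.float64(93.1)), (-6, np.float64(93.0)), (0, np.float64(93.0)), (6, np.float64(93.1)), (12, np.float64(93.0)), (18, np.float64(93.1)), (24, np.float64(93.0)), (30, np.float64(93.0)), (36, np.float64(93.0)), (42, np.float64(94.3)), (48, np.float64(93.1)), (54, np.float64(93.3)), (60, np.float64(96.7)), (66, np.float64(99.6)), (72, np.float64(102.8)), (78, np.float64(104.9)), (84, np.float64(104.8))]
x profile [(2, np.float64(105.4)), (8, np.float64(104.3)), (14, np.float64(101.4)), (20, np.float64(98.5)), (26, np.float64(95.9)), (32, np.float64(93.1)), (38, np.float64(93.1)), (44, np.float64(94.6)), (50, np.float64(93.0)), (56, np.float64(93.0)), (62, np.float64(93.0)), (68, np.float64(93.0)), (74, np.float64(93.1)), (80, np.float64(93.1)), (86, np.float64(93.0)), (92, np.float64(93.0)), (98, np.float64(93.0)), (104, np.float64(93.0)), (110, np.float64(93.1)), (116, np.float64(93.1)), (122, np.float64(93.0)), (128, np.float64(93.0)), (134, np.float64(93.1)), (140, np.float64(94.5)), (146, np.float64(93.0)), (152, np.float64(93.1)), (158, np.float64(96.6)), (164, np.float64(98.4))]
centre 0.4574742301880585 -0.137513854184104 [0.55145602 0.12933774]
  return _methods._mean(a, axis=axis, dtype=dtype,
  ret = ret.dtype.type(ret / rcount)
```

```bash
python3 -m pendant '[[0.3,-1.2,0.4,0,0,0,-1],[0.33,-1.79,1.4,0,0,0,-1],[0.33,-1.79,2.4,0,0,0,-1],[0.33,-1.79,2.9,0,0,0,-1],[0.33,-1.79,3.0,0,0,0,-1],[0.33,-1.79,3.1,0,0,0,-1],[0.33,-1.79,3.2,0,0,0,-1],[0.33,-1.79,3.3,0,0,0,-1],[0.33,-1.79,3.4,0,0,0,-1],[0.33,-1.79,3.4,0,0,0,-1]]' 20
```

```text
clock: 3.85
position: [0.4779, 0.0889, 0.1106]
ee_rot: [0.973, 0.231, 0.0, 0.0]
ft_force: [-0.3, 0.1, 0.3]
grip_width: -0.004
grasp_force: 0.1
```

```bash
python3 -m pendant '[[0,0,0.02,0,0,0,-1],[0,0,0.04,0,0,0,-1],[0,0,0.04,0,0,0,-1],[0,0,0,0,0,0,-1],[0,0,-0.6,0,0,0,-1],[0,0,-1.6,0,0,0,-1],[-0.8,0.2,-2.4,0,0,0,-1],[-1.4,0.4,-3.0,0,0,0,-1],[-1.4,0.4,-3.2,0,0,0,-1],[-1.4,0.4,-3.2,0,0,0,-1]]' 20
python3 - <<'E'
from h import *
o=manip.get_obs(); print(o['clock'],o['position'])
p,d,cal=snap('wrist','w2.png')
P,rr,cc=cloud(cal,d)
a=np.radians(27.25);c=np.array([.551,.1285]);q=P[:,:2]-c
x=q@[np.cos(a),np.sin(a)];y=q@[-np.sin(a),np.cos(a)]
for n,s,t in(('front',-x,y),('back',x,y),('left',y,x),('right',-y,x)):
    print(n,[(b,round(float(np.median(P[m,2]))*1e3,1)) for b in range(56,94,4) if (m:=(abs(s-b/1e3)<.002)&(abs(t)<.04)&(P[:,2]>.07)).any()])
E
```

```text
clock: 5.1
position: [0.4247, 0.04, 0.2706]
ee_rot: [0.973, 0.231, 0.001, 0.0]
ft_force: [0.6, 0.0, 0.1]
grip_width: -0.0
grasp_force: 0.0
5.1 [0.42465318 0.0399558  0.27062084]
front [(56, 93.1), (60, 93.0), (64, 95.2), (68, 95.9), (72, 95.9), (76, 96.0), (80, 96.3), (84, 96.3), (88, 95.9), (92, 95.7)]
back []
left [(56, 94.1), (60, 96.5), (64, 98.4), (68, 100.1), (72, 102.3), (76, 104.0), (80, 105.6), (84, 104.6), (88, 96.1)]
right [(56, 95.0), (60, 96.6), (64, 98.6), (68, 100.3), (72, 102.6), (76, 104.2), (80, 105.6), (84, 102.0), (88, 95.7)]
```

View pics/w2.png

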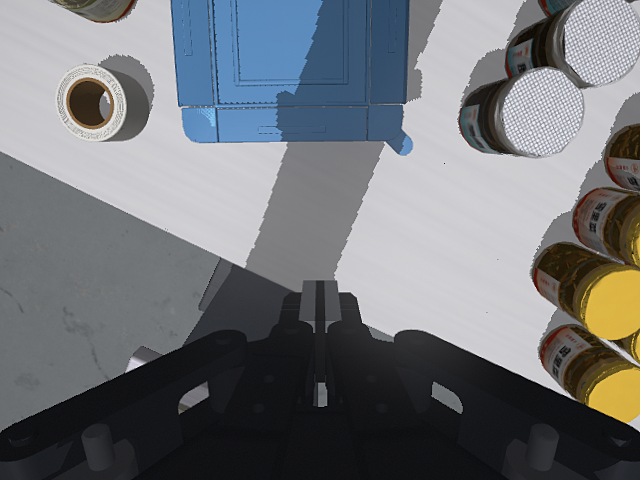

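The front section is down and level with its corners (profile 96 mm throughout), and the box hasn't moved. Right is next.

```bash
python3 -m pendant '[[1.1,0.4,0.2,0,0,0,-1],[2.2,0.8,0.6,0,0,0,-1],[3.05,1.1,1.3,0,0,0,-1],[3.05,1.1,2.2,0,0,0,-1],[3.05,1.1,2.75,0,0,0,-1],[3.05,1.1,2.85,0,0,0,-1],[3.05,1.1,2.95,0,0,0,-1],[3.05,1.1,3.05,0,0,0,-1],[3.05,1.1,3.15,0,0,0,-1],[3.05,1.1,3.22,0,0,0,-1]]' 20
```

```text
clock: 6.4
position: [0.5858, 0.0589, 0.1103]
ee_rot: [0.973, 0.231, 0.001, 0.0]
ft_force: [-0.6, -3.1, 24.6]
grip_width: 0.003
grasp_force: 13.5
```

```bash
python3 -m pendant '[[0,0,0.02,0,0,0,-1],[0,0,0,0,0,0,-1],[0,0,-0.7,0,0,0,-1],[0.5,-0.5,-1.0,0,0,0,-1],[1.2,-1.1,-1.0,0,0,0,-1],[1.66,-1.54,-0.9,0,0,0,-1],[1.66,-1.54,-0.5,0,0,0,-1],[1.66,-1.54,-0.4,0,0,0,-1],[1.66,-1.54,-0.3,0,0,0,-1],[1.66,-1.54,-0.2,0,0,0,-1]]' 20
python3 -m pendant '[[0,0,0.1,0,0,0,-1],[0,0,0.18,0,0,0,-1],[0,0,0.22,0,0,0,-1],[0,0,0.22,0,0,0,-1],[0,0,0,0,0,0,-1],[0,0,-0.7,0,0,0,-1],[-0.5,-0.5,-0.9,0,0,0,-1],[-1.2,-1.1,-0.9,0,0,0,-1],[-1.66,-1.53,-0.8,0,0,0,-1],[-1.66,-1.53,-0.4,0,0,0,-1]]' 20
```

```text
clock: 7.65
position: [0.625, 0.1642, 0.1197]
ee_rot: [0.973, 0.231, 0.001, 0.0]
ft_force: [1.9, -0.7, 6.3]
grip_width: 0.003
grasp_force: 3.5
clock: 8.9
position: [0.5148, 0.1973, 0.1404]
ee_rot: [0.973, 0.232, 0.001, 0.0]
ft_force: [0.8, -1.0, -0.5]
grip_width: -0.001
grasp_force: 0.0
```

```bash
python3 -m pendant '[[0,0,0.15,0,0,0,-1],[0,0,0.25,0,0,0,-1],[0,0,0.35,0,0,0,-1],[0,0,0.45,0,0,0,-1],[0,0,0.55,0,0,0,-1],[0,0,0.62,0,0,0,-1],[0,0,0.62,0,0,0,-1],[0,0,0.5,0,0,0,-1],[0,0,-0.3,0,0,0,-1],[0,0,-1.2,0,0,0,-1]]' 20
python3 -m pendant '[[-0.5,0.4,-0.8,0,0,0,-1],[-1,0.8,-1.6,0,0,0,-1],[-1.5,1.2,-2.4,0,0,0,-1],[-2,1.6,-3,0,0,0,-1],[-2.6,1.6,-3.2,0,0,0,-1],[-2.6,1.6,-3.2,0,0,0,-1],[-2.6,1.6,-3.2,0,0,0,-1],[-2.6,1.6,-3.2,0,0,0,-1],[-2.6,1.6,-3.2,0,0,0,-1],[-2.6,1.6,-3.2,0,0,0,-1]]' 20
python3 - <<'E'
from h import *
o=manip.get_obs(); print(o['clock'],o['position'])
p,d,cal=snap('wrist','w3.png')
P,rr,cc=cloud(cal,d)
a=np.radians(27.25);c=np.array([.551,.1285]);q=P[:,:2]-c
x=q@[np.cos(a),np.sin(a)];y=q@[-np.sin(a),np.cos(a)]
for n,s,t in(('front',-x,y),('back',x,y),('left',y,x),('right',-y,x)):
    print(n,[(b,round(float(np.median(P[m,2]))*1e3,1)) for b in range(56,94,4) if (m:=(abs(s-b/1e3)<.002)&(abs(t)<.04)&(P[:,2]>.07)).any()])
E
```

```text
clock: 10.15
position: [0.5156, 0.1957, 0.1997]
ee_rot: [0.973, 0.231, -0.001, 0.0]
ft_force: [1.2, 0.2, 0.1]
grip_width: 0.001
grasp_force: 0.0
clock: 11.4
position: [0.4359, 0.0664, 0.359]
ee_rot: [0.973, 0.232, -0.0, -0.0]
ft_force: [0.2, 0.3, -0.0]
grip_width: 0.0
grasp_force: 0.0
11.4 [0.43594789 0.06641817 0.35901697]
front [(56, 93.0), (60, 93.1), (64, 95.5), (68, 95.8), (72, 96.1), (76, 96.1), (80, 96.1), (84, 96.5), (88, 96.1), (92, 95.7)]
back [(56, 93.1), (60, 92.7)]
left [(56, 94.2), (60, 95.7), (64, 96.0), (68, 96.0), (72, 96.2), (76, 96.6), (80, 96.2), (84, 95.9)]
right [(56, 94.7), (60, 95.8), (64, 96.0), (68, 96.0), (72, 96.0), (76, 96.7), (80, 96.0), (84, 95.9)]
```

View pics/w3.png

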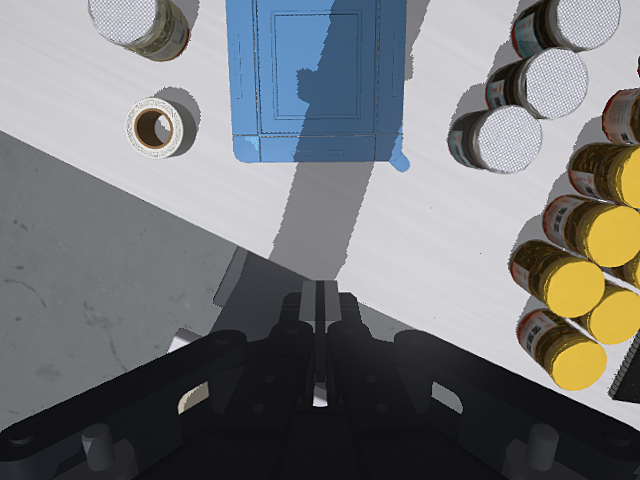

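Left and right are flush and the jars and roll are where they were. The back section is out of frame, so I'll move 75 mm forward and check it.

```bash
python3 -m pendant '[[0.8,0,0,0,0,0,-1],[1.5,0,0,0,0,0,-1],[1.5,0,0,0,0,0,-1],[1.5,0,0,0,0,0,-1],[1.5,0,0,0,0,0,-1],[1.5,0,0,0,0,0,-1],[1.5,0,0,0,0,0,-1],[1.5,0,0,0,0,0,-1],[1.5,0,0,0,0,0,-1],[1.5,0,0,0,0,0,-1]]' 20
python3 - <<'E'
from h import *
p,d,cal=snap('wrist','w4.png')
P,rr,cc=cloud(cal,d)
a=np.radians(27.25);c=np.array([.551,.1285]);q=P[:,:2]-c
x=q@[np.cos(a),np.sin(a)];y=q@[-np.sin(a),np.cos(a)]
for n,s,t in(('front',-x,y),('back',x,y),('left',y,x),('right',-y,x)):
    print(n,[(b,round(float(np.median(P[m,2]))*1e3,1)) for b in range(56,94,4) if (m:=(abs(s-b/1e3)<.002)&(abs(t)<.04)&(P[:,2]>.07)).any()])
E
```

```text
clock: 12.7
position: [0.5028, 0.1, 0.3593]
ee_rot: [0.973, 0.231, -0.0, 0.0]
ft_force: [-0.7, 0.6, 0.2]
grip_width: 0.001
grasp_force: 0.0
front [(56, 402.4), (60, 401.9), (64, 401.5), (68, 95.8), (72, 95.9), (76, 95.8), (80, 96.2), (84, 96.3), (88, 95.9), (92, 95.8)]
back [(56, 93.1), (60, 93.0), (64, 95.1), (68, 96.0), (72, 96.2), (76, 96.1), (80, 96.2), (84, 96.4), (88, 96.1), (92, 95.8)]
left [(56, 94.4), (60, 95.7), (64, 96.1), (68, 96.0), (72, 96.2), (76, 96.6), (80, 96.1), (84, 95.9)]
right [(56, 94.5), (60, 95.6), (64, 96.0), (68, 96.0), (72, 96.0), (76, 96.6), (80, 96.1), (84, 95.8)]
```

View pics/w4.png

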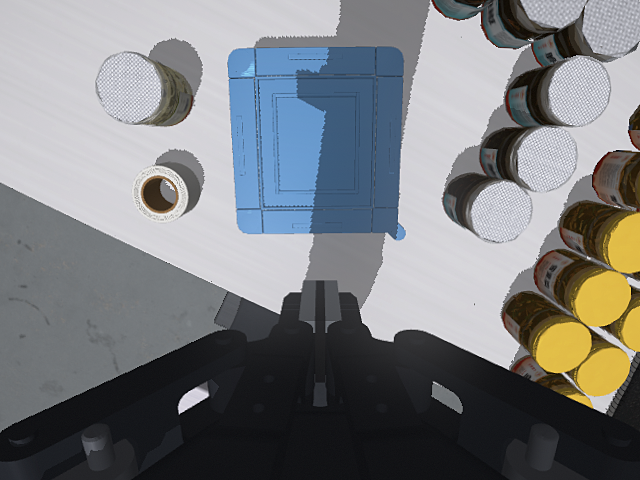

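The whole lid (columns 230–405, rows 47–235) is now flat, with all four sections level with the corners at about 96 mm.

```bash
python3 -c "from workcell import manip; print(manip.hand_in())"
```

```text
the job is handed in; nothing more can be done
None
```

All four raised edges are pressed shut and flush with the corners, the box, jars and label roll show no visible movement, and the job was handed in at about 13 s of the 48 s allowed.

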